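# One turn on the nipping press

### The arm

A 6-joint arm with a two-finger parallel gripper is mounted at the origin on the work surface. World frame = base frame: x ahead of the robot, y to its left, z up, the work surface at z = 0. Lengths are in m, angles in rad, forces in N, time in s.
With the tool pointing down it reaches from about 0.3 to 0.75 m from the base axis. Payload 8.5 kg.
Tool frame: the origin (TCP) lies between the finger pads; the fingertips stand 25 mm ahead of it and the grasp point (between the pads) lies 6 mm ahead of it; z points along the fingers, y is the line along which they close (so a half turn about z gives the same grasp; the last joint's range is limited). The gripper opens to 88 mm and grips with 3 to 60 N. Pads are 18 mm wide; open, the fingers measure 123 mm over their backs; the gripper's body (75 mm by 187 mm) begins 45 mm behind the grasp point.
Start: joints at [1.068, 0.381, 1.297, -0, 1.464, -0.215], TCP at [0.156, 0.527, 0.228] pointing down, gripper open.
Joint ranges: [-3.11, 3.11], [-0.89, 2.33], [0.22, 2.48], [-1.42, 4.56], [0.17, 2.85], [-2.88, 2.88]. Speed limits (rad/s): [2.39, 2.39, 3.14, 3.14, 3.14, 3.14].

### API

Orientations are given as [roll, pitch, yaw] about the fixed x, y, z axes, in that order (R = Rz(yaw) Ry(pitch) Rx(roll)).
In Python, from cell import get_state, imaging, workorder gives the robot as it stands.
- The arm moves only by the shell command python3 -m crank 'ROWS' [FORCE]. ROWS is JSON, a list of rows, each an object with "delta_rot": the turn, a rotation vector about the tool's x, y, z in rad, a list of three; "linear": the shift along the tool's x, y, z in cm, a list of three; "grip": the gripper's target within -1 to 1 (shut at 1, half-way at 0, fully open at -1). In form: [{"delta_rot": [wx, wy, wz], "linear": [x, y, z], "grip": grip}, ...]. A call has exactly 8 rows; each row is the pose to reach, as a shift and turn from the pose commanded when the call began, along the tool's axes at that moment; what a row does not reach only later rows make up. A row lasts 1/12 s, in which the tool goes at most 41.7 mm and 7.16 degrees, less where a joint would pass 70% of its speed; a pose out of reach is approached as far as the arm can. A call with a gripper value outside its range is refused whole. The fingers move at their own pace and stop on an object; FORCE is the grip in N (left out, the last holds). Time passes only in rows, so rows that repeat a pose let the fingers close, or fill a call up. It gives the time, the measured TCP pose, the force, the opening and the grip force at its end, in the units of the state.
- get_state(): the state, without advancing time (a new reading comes with each control period).
- imaging.read_camera(name): name is "scene" or "top" or "wrist"; returns a dict with "frame" (480x640x3 uint8, red, green, blue), "vertical_fov" (degrees; the focal length in pixels is half the picture's height over the tangent of half this angle, whatever the lens; pixels are square), "cx", "cy" (the principal point, pixels), "position" and "attitude" of the camera in the world. Camera axes: x right, y down, z forward; pixel columns grow to the right and rows downward; lengths in m; the calibration is good to about 2 mm. The wrist camera is an equidistant fisheye: a pixel r from the principal point sees the ray r / f radians off the axis. A picture is of the moment at which its call begins. There is no depth.
- workorder.hand_in(): hands the job in; it is judged then, once.
The state is a dict: "t": time; "joint_pos": joint angles; "joint_velocities": joint speeds; "joint_efforts": joint torques, N m; "ee_pos": TCP position; "ee_rot": TCP orientation; "contact_force": force on the tool from outside, world axes, zero at the start; "wrist_torque": the same for the moment, N m; "finger_gap": opening from 0.0 (shut) to 1.0 (fully open); "gripper_force": force on a finger pad.
Only numpy, scipy, OpenCV 4.12 (cv2) and the standard library are available. Lean on these libraries where they do the work, as an engineer would, in place of code of your own. Each camera call takes 0.05 s, during which the arm holds its last target. There are 200 camera calls.

### The job

Glued wallet panels lie between the boards in the bench press, and its platen just touches the pad on top of them. Press them as usual: with the fingertips, push the hand wheel round clockwise (seen from above) by its upright red handle through exactly one full turn, so that the handle comes back to where it started, and no further, because too much squeeze marks the leather. Only push the handle, do not pinch it; leave everything else on the bench and on the press bed as it stands, and finish clear of the wheel.

Things in the scene. Friction and masses are not known exactly. Their poses are not given: they have to be found in the camera images.
- press: bench nipping press of dark green iron, 280 mm deep (x), 350 mm wide (y), fixed to the bench. Origin: centre of its underside, on the bench top, on the screw axis; z up, front towards -x. Its yoke, 345 x 62 mm, top 196 mm up (boss 210 mm), carries the vertical screw; on the bed, 30 mm up, lie boards, panels and a pale pad
- screw_axis (a point): fixed point on the vertical axis about which the wheel turns, 280 mm above the bench top. The wheel is 196 mm across, its steel rim 16 mm thick with its top 242 to 244 mm above the bench top at the start; three spokes lie no higher than the rim, the hub (48 mm across) and its nut end 258 mm up. Apart from the handle, nothing stands higher than the rim within 190 mm of this axis
- wheel (a joint): angle of the hand wheel in rad; grows clockwise seen from above (the pressing way). One turn is 6.283. Starts between 0 and 2.0 and can turn well past the one turn. At 0 the handle points to the press's front (-x). Steady drag of about 0.3 N m (3 to 4 N at the handle); it stops within a degree or two when no longer pushed and stays where it is left
- handle (a point): point on the axis of the wheel's upright red handle, 90 mm from the screw axis, 273 to 275 mm above the bench top at the start and 6 mm lower after one turn. The handle, 28 mm across, rises straight up from the rim, from 33 mm below this point to 29 mm above it
- platen_face (a point): centre of the underside of the platen, an iron plate 185 x 205 x 18 mm below the screw; it goes down 6 mm for each turn of the wheel, straight, without turning, and starts 74 to 76 mm above the bench top
- glue_jar: closed round glue jar, 64 mm across, 90 mm tall, standing beside the press; to be left alone. Origin: middle of its underside
- maul: wooden maul standing on its head beside the press, 68 mm across, 195 mm tall; to be left alone. Origin: middle of its underside
- wax_tin: small round brass tin, 44 mm across, 22 mm tall, standing on the front ledge of the press bed; to be left alone. Origin: middle of its underside
- stamp: steel stamping tool, an upright 16 mm pin 85 mm tall with a 22 mm head, standing on the front ledge of the press bed; to be left alone. Origin: middle of its underside
- die: brass embossing die, a block 34 x 55 x 18 mm, lying on the back ledge of the press bed; to be left alone. Origin: middle of its underside
- glue_brush: glue brush, 180 mm long, lying on the bench beside the press; to be left alone. Origin: on its underside, near mid-length
- spool: spool of thread, 52 mm across, 60 mm tall, standing beside the press; to be left alone. Origin: middle of its underside

How it is judged:
On the way:
1. the handle passes the far side of its circle, half a turn from its start (distance of handle from where it was at the start of the episode above 0.165 m and value of joint wheel above 2 rad), for 0.02 s.
At the end, for the whole second after the job is handed in: the wheel stands one full turn clockwise from its start: the handle is within about 21 mm (13 degrees) of where it started, 6 mm lower, and the wheel is still (value of joint wheel between 6.06 and 8.51 rad and distance of handle from where it was at the start of the episode below 0.0215 m and velocity of joint wheel between -0.05 and 0.05 rad/s); the robot touches nothing.
It fails at once if the wheel was pushed more than about 30 degrees past the one turn (platen more than 6.5 mm from its start) (distance of platen_face from where it was at the start of the episode above 0.0065 m).
It fails at once if the handle was pinched: squeezed from two opposite sides ((contact force between the fingers and wheel_c25 above 3 N and contact force between the fingers and wheel_c26 above 3 N) or (contact force between the fingers and wheel_c27 above 3 N and contact force between the fingers and wheel_c28 above 3 N)).
It fails at once if the wheel was pushed with the arm or the gripper's body instead of the fingers (contact force between the arm and wheel above 5 N).
It fails at once if another thing was moved more than 20 mm, tipped over or lifted (distance of any of glue_jar, maul, wax_tin, stamp, die, glue_brush, spool from where it was at the start of the episode above 0.02 m or angle between any of glue_jar, maul, wax_tin, stamp, spool's own z axis and vertical above 0.5 rad or z of any of glue_jar, maul, glue_brush, spool in the frame of press above 0.008 m or z of any of wax_tin, stamp, die in the frame of press above 0.038 m).
It also fails if it takes over 72 s, if anything falls off the work surface, if the arm or the gripper's body presses on something with over 40 N, if the wrist force passes 120 N, or if a joint passes its speed limit or range.

## Working session

There is one attempt and no reset: what is moved stays moved. The work goes in short steps, Python scripts to look and compute and a shell command to move; the robot and the scene stay as the last step left them, time stands still between calls to the robot, and variables do not carry over. Pictures are saved under pics/ and viewed, at most 10 in all, crops included, and the job is handed in when it is done.

```bash
ls; mkdir -p pics
python3 - <<'E'
from cell import get_state, imaging
import cv2,json
s=get_state();print(s)
for n in("scene","top"):
    d=imaging.read_camera(n);cv2.imwrite(f"pics/{n}0.png",d["frame"][:,:,::-1])
    print(n,{k:v for k,v in d.items() if k!="frame"})
E
```

```text
pics
{'t': 0.0, 'joint_pos': array([ 1.06770338e+00,  3.81189873e-01,  1.29823555e+00,  8.38664865e-06,
        1.46359164e+00, -2.15314820e-01]), 'joint_velocities': array([ 0.00094459, -0.00142076, -0.00200471,  0.00170817,  0.00020111,
       -0.00153081]), 'joint_efforts': array([-6.54933538e-04, -4.37935102e+01, -2.24559671e+01,  7.12912716e-02,
        3.51123163e-02, -8.25599523e-05]), 'ee_pos': array([0.15596923, 0.52712367, 0.22784957]), 'ee_rot': array([-3.14020292e+00, -3.12476235e-04,  2.85381341e+00]), 'contact_force': array([-0.48736614, -0.62272069,  0.11325131]), 'wrist_torque': array([-0.01194287, -0.04365409,  0.00491158]), 'gripper_force': 0.0, 'finger_gap': 0.9996880248904969}
scene {'vertical_fov': 50.567833437342216, 'cx': 313.04005493213737, 'cy': 238.86168629200247, 'position': array([1.29828898, 0.05779625, 0.94123454]), 'attitude': array([-2.39238437, -0.0169672 ,  1.60903562])}
top {'vertical_fov': 47.23256702995892, 'cx': 329.37564871179995, 'cy': 245.43476630624352, 'position': array([0.52165699, 0.04769683, 1.24975393]), 'attitude': array([-3.06113447,  0.00705949, -1.59237714])}
```

View pics/top0.png

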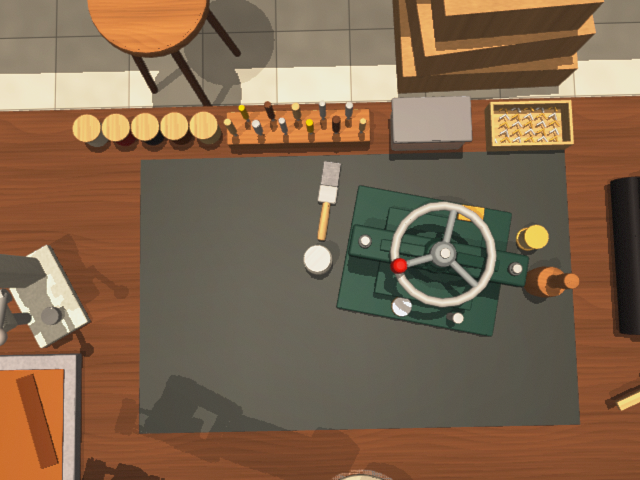

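View pics/scene0.png

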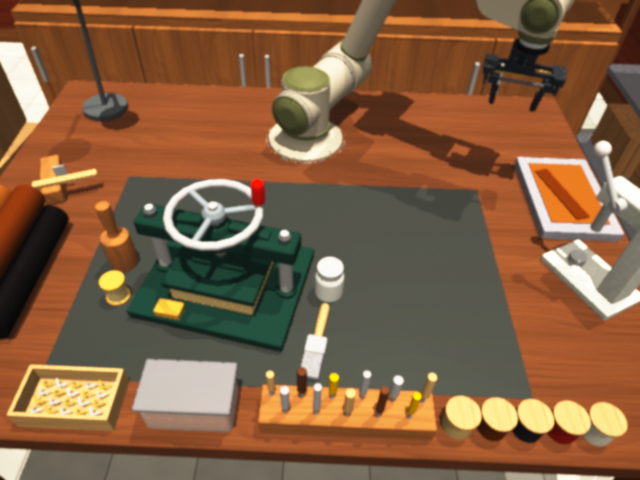

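The top view shows the wheel hub at about (444,254), with the red handle to its left at (400,266). The press front, with the tin and stamp, faces the robot, and the gripper is parked far to the left. Clockwise therefore takes the handle towards +x first. Next I'll locate the axis and the handle.

```bash
cat > h.py <<'E'
import numpy as np,cv2
from scipy.spatial.transform import Rotation as R
from cell import get_state, imaging
def ray(d,u,v):
    f=240/np.tan(np.radians(d["vertical_fov"])/2)
    w=R.from_euler("xyz",d["attitude"]).as_matrix()@np.array([(u-d["cx"])/f,(v-d["cy"])/f,1.])
    return d["position"],w
def onz(d,u,v,z):
    p,w=ray(d,u,v);return p+w*(z-p[2])/w[2]
def red(d):
    h=cv2.cvtColor(d["frame"],cv2.COLOR_RGB2HSV)
    m=(((h[...,0]<5)|(h[...,0]>175))&(h[...,1]>200)&(h[...,2]>90)).astype(np.uint8)
    n,l,s,c=cv2.connectedComponentsWithStats(m)
    k=1+np.argmax(s[1:,4]);return c[k],s[k],l==k
E
python3 - <<'E'
from h import *
d=imaging.read_camera("top");f=d["frame"]
h=cv2.cvtColor(f,cv2.COLOR_RGB2HSV)
m=((h[...,1]<60)&(h[...,2]>120)).astype(np.uint8);m[:, :380]=0;m[:, 505:]=0;m[:195]=0;m[312:]=0
n,l,s,c=cv2.connectedComponentsWithStats(m);k=1+np.argmax(s[1:,4])
yy,xx=np.nonzero(l==k)
P=np.array([onz(d,u,v,.240) for u,v in zip(xx,yy)])[:,:2]
hull=cv2.convexHull(P.astype(np.float32))[:,0]
A=np.c_[2*hull,np.ones(len(hull))];b=(hull**2).sum(1);q=np.linalg.lstsq(A,b,rcond=None)[0]
print("rim",q[:2],np.sqrt(q[2]+q[0]**2+q[1]**2),s[k])
c,s,mm=red(d);print("handle top",c,s,onz(d,*c,.295))
e=imaging.read_camera("scene");c2,s2,mm2=red(e);print(c2,s2)
p1,w1=ray(d,*c);p2,w2=ray(e,*c2)
w1/=np.linalg.norm(w1);w2/=np.linalg.norm(w2)
t=np.linalg.lstsq(np.c_[w1,-w2],p2-p1,rcond=None)[0];print(p1+t[0]*w1,p2+t[1]*w2)
w=imaging.read_camera("wrist");cv2.imwrite("pics/w0.png",w["frame"][:,:,::-1])
E
```

```text
rim [ 0.58384414 -0.15567467] 0.09646059486899028 [ 391  202  105  105 3358]
handle top [398.56179775 265.49438202] [391 258  16  15 178] [ 0.5611305  -0.06671543  0.295     ]
[257.62007168 191.18637993] [251 179  13  26 279]
[ 0.56177839 -0.06859331  0.27932938] [ 0.56168426 -0.06701151  0.27913593]
```

```bash
python3 -m crank '[{"delta_rot":[0,0,-0.1],"linear":[0,0,-4],"grip":1},{"delta_rot":[0,0,-0.2],"linear":[0,0,-8],"grip":1},{"delta_rot":[0,0,-0.288],"linear":[0,0,-12],"grip":1},{"delta_rot":[0,0,-0.288],"linear":[0,0,-13.2],"grip":1},{"delta_rot":[0,0,-0.288],"linear":[0,0,-13.2],"grip":1},{"delta_rot":[0,0,-0.288],"linear":[0,0,-13.2],"grip":1},{"delta_rot":[0,0,-0.288],"linear":[0,0,-13.2],"grip":1},{"delta_rot":[0,0,-0.288],"linear":[0,0,-13.2],"grip":1}]' 10
```

```text
t: 0.92
ee_pos: [0.156, 0.5271, 0.3587]
ee_rot: [-3.139, -0.002, 3.141]
contact_force: [0.4, 0.3, -0.0]
finger_gap: 0.419
gripper_force: 0.0
```

```bash
for i in 1 2 3; do python3 -m crank '[{"delta_rot":[0,0,0],"linear":[-1.5,-2.6,0],"grip":1},{"delta_rot":[0,0,0],"linear":[-3,-5.2,0],"grip":1},{"delta_rot":[0,0,0],"linear":[-4.6,-7.7,0],"grip":1},{"delta_rot":[0,0,0],"linear":[-6.1,-10.3,0],"grip":1},{"delta_rot":[0,0,0],"linear":[-7.6,-12.9,0],"grip":1},{"delta_rot":[0,0,0],"linear":[-9.2,-15.4,0],"grip":1},{"delta_rot":[0,0,0],"linear":[-10.7,-18,0],"grip":1},{"delta_rot":[0,0,0],"linear":[-12.2,-20.6,0],"grip":1}]'; done
python3 - <<'E'
from h import *
print(get_state()["joint_pos"])
for n in ("scene","wrist"):
    d=imaging.read_camera(n);cv2.imwrite(f"pics/{n}1.png",d["frame"][:,:,::-1])
E
```

```text
t: 1.58
ee_pos: [0.2783, 0.3199, 0.3594]
ee_rot: [-3.14, -0.002, -3.141]
contact_force: [0.6, 0.2, 0.4]
finger_gap: 0.003
gripper_force: 0.0
t: 2.25
ee_pos: [0.4004, 0.114, 0.3594]
ee_rot: [3.142, -0.002, 3.142]
contact_force: [0.4, 0.3, 1.3]
finger_gap: 0.003
gripper_force: 0.0
t: 2.92
ee_pos: [0.5226, -0.0919, 0.3592]
ee_rot: [3.141, -0.002, 3.141]
contact_force: [-0.1, -0.0, -0.1]
finger_gap: 0.005
gripper_force: 0.0
[-3.97450395e-01  2.89425466e-01  1.06502257e+00  2.89542264e-06
  1.78949709e+00 -1.96802542e+00]
```

View pics/wrist1.png

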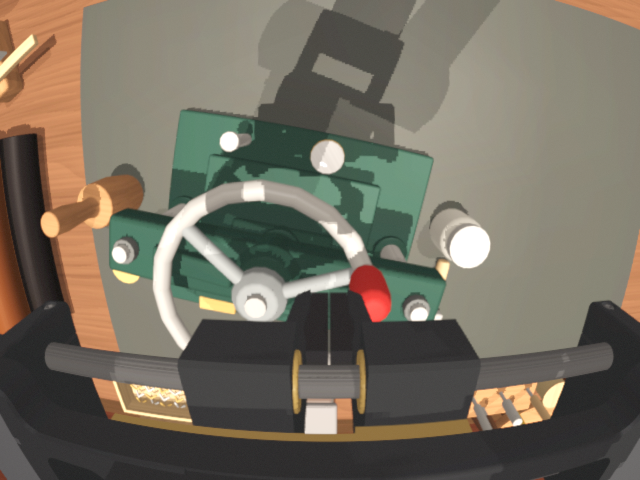

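View pics/scene1.png

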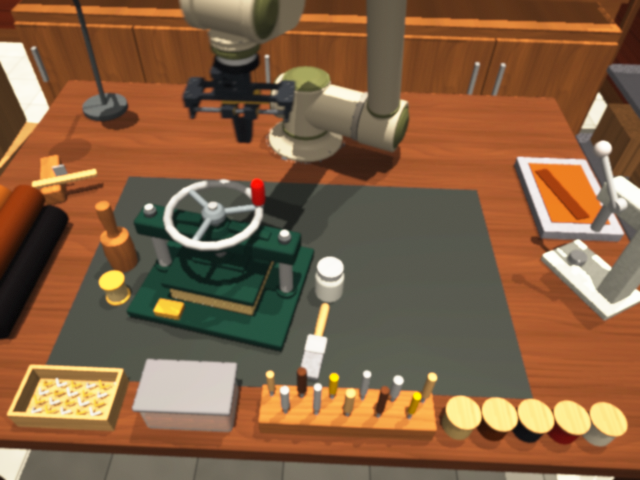

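The fingers are shut and in front of the handle on the side to push from, well clear of it, so I'll descend and compute the arc rows.

```bash
python3 -m crank '[{"delta_rot":[0,0,0],"linear":[0,0,1.5],"grip":1},{"delta_rot":[0,0,0],"linear":[0,0,3],"grip":1},{"delta_rot":[0,0,0],"linear":[0,0,4.5],"grip":1},{"delta_rot":[0,0,0],"linear":[0,0,6],"grip":1},{"delta_rot":[0,0,0],"linear":[0,0,7],"grip":1},{"delta_rot":[0,0,0],"linear":[0,0,7.4],"grip":1},{"delta_rot":[0,0,0],"linear":[0,0,7.4],"grip":1},{"delta_rot":[0,0,0],"linear":[0,0,7.4],"grip":1}]'
python3 - <<'E'
import numpy as np
C=np.array([.584,-.156]);p=np.array([.5225,-.092])
for k in range(12):
    o=[]
    for i in range(1,9):
        a=np.radians(134-30*k-30*i/8);q=C+.09*np.array([np.cos(a),np.sin(a)])
        t=np.round(100*(q-p)*[-1,1],1);o.append(t)
    print(k,[list(map(float,t)) for t in o]); p=p+o[-1]*[-1,1]/100
E
```

```text
t: 3.68
ee_pos: [0.5222, -0.0903, 0.2867]
ee_rot: [3.142, -0.0, -3.141]
contact_force: [-0.4, 0.6, -0.1]
finger_gap: 0.005
gripper_force: 0.0
0 [[-0.3, 0.5], [-0.8, 0.8], [-1.3, 1.2], [-1.8, 1.5], [-2.3, 1.7], [-2.9, 2.0], [-3.4, 2.2], [-4.0, 2.3]]
1 [[-0.5, 0.2], [-1.1, 0.2], [-1.7, 0.3], [-2.3, 0.3], [-2.9, 0.3], [-3.5, 0.2], [-4.1, 0.1], [-4.6, -0.0]]
2 [[-0.6, -0.2], [-1.1, -0.4], [-1.7, -0.7], [-2.2, -1.0], [-2.7, -1.3], [-3.2, -1.7], [-3.6, -2.0], [-4.0, -2.4]]
3 [[-0.4, -0.5], [-0.8, -0.9], [-1.1, -1.4], [-1.4, -1.9], [-1.7, -2.5], [-1.9, -3.0], [-2.1, -3.6], [-2.3, -4.1]]
4 [[-0.1, -0.6], [-0.2, -1.2], [-0.2, -1.8], [-0.2, -2.4], [-0.2, -2.9], [-0.2, -3.5], [-0.0, -4.1], [0.1, -4.7]]
5 [[0.2, -0.5], [0.4, -1.1], [0.6, -1.6], [0.9, -2.1], [1.3, -2.6], [1.6, -3.1], [2.0, -3.6], [2.4, -4.0]]
6 [[0.4, -0.4], [0.9, -0.7], [1.4, -1.1], [1.9, -1.4], [2.4, -1.6], [3.0, -1.9], [3.5, -2.1], [4.1, -2.2]]
7 [[0.5, -0.2], [1.1, -0.2], [1.7, -0.3], [2.3, -0.3], [2.9, -0.3], [3.5, -0.2], [4.1, -0.1], [4.6, 0.0]]
8 [[0.6, 0.2], [1.1, 0.4], [1.7, 0.7], [2.2, 1.0], [2.7, 1.3], [3.2, 1.7], [3.6, 2.0], [4.0, 2.4]]
9 [[0.4, 0.5], [0.8, 0.9], [1.1, 1.4], [1.4, 1.9], [1.7, 2.5], [1.9, 3.0], [2.1, 3.6], [2.3, 4.1]]
10 [[0.1, 0.6], [0.2, 1.2], [0.2, 1.8], [0.2, 2.4], [0.2, 2.9], [0.2, 3.5], [0.0, 4.1], [-0.1, 4.7]]
11 [[-0.2, 0.5], [-0.4, 1.1], [-0.6, 1.6], [-0.9, 2.1], [-1.3, 2.6], [-1.6, 3.1], [-2.0, 3.6], [-2.4, 4.0]]
```

Calls 0–2 first, watching the contact force.

```bash
python3 -m crank '[{"delta_rot":[0,0,0],"linear":[-0.3,0.4,0],"grip":1},{"delta_rot":[0,0,0],"linear":[-0.8,0.8,0],"grip":1},{"delta_rot":[0,0,0],"linear":[-1.3,1.2,0],"grip":1},{"delta_rot":[0,0,0],"linear":[-1.8,1.5,0],"grip":1},{"delta_rot":[0,0,0],"linear":[-2.3,1.7,0],"grip":1},{"delta_rot":[0,0,0],"linear":[-2.9,2.0,0],"grip":1},{"delta_rot":[0,0,0],"linear":[-3.4,2.2,0],"grip":1},{"delta_rot":[0,0,0],"linear":[-4.0,2.3,0],"grip":1}]'
python3 -m crank '[{"delta_rot":[0,0,0],"linear":[-0.5,0.2,0],"grip":1},{"delta_rot":[0,0,0],"linear":[-1.1,0.2,0],"grip":1},{"delta_rot":[0,0,0],"linear":[-1.7,0.3,0],"grip":1},{"delta_rot":[0,0,0],"linear":[-2.3,0.3,0],"grip":1},{"delta_rot":[0,0,0],"linear":[-2.9,0.3,0],"grip":1},{"delta_rot":[0,0,0],"linear":[-3.5,0.2,0],"grip":1},{"delta_rot":[0,0,0],"linear":[-4.1,0.1,0],"grip":1},{"delta_rot":[0,0,0],"linear":[-4.6,0,0],"grip":1}]'
python3 - <<'E'
from h import *
C=np.array([.584,-.156])
for n in ("top","scene"):
    d=imaging.read_camera(n);c,s,m=red(d);q=onz(d,*c,.295 if n=="top" else .279);v=q[:2]-C;print(n,s,q,np.hypot(*v),np.degrees(np.arctan2(v[1],v[0])))
cv2.imwrite("pics/scene2.png",d["frame"][120:330,60:340,::-1].repeat(2,0).repeat(2,1))
E
```

```text
t: 4.35
ee_pos: [0.5626, -0.0673, 0.2863]
ee_rot: [3.142, -0.001, -3.141]
contact_force: [-2.5, -1.1, -0.8]
finger_gap: 0.004
gripper_force: 1.5
t: 5.02
ee_pos: [0.608, -0.0698, 0.2862]
ee_rot: [-3.138, -0.003, 3.139]
contact_force: [-10.6, -15.1, -1.4]
finger_gap: 0.008
gripper_force: 7.3Traceback (most recent call last):
  File "<stdin>", line 4, in <module>
  File "h.py", line 14, in red
    k=1+np.argmax(s[1:,4]);return c[k],s[k],l==k
        ~~~~~~~~~^^^^^^^^^
    return _wrapfunc(a, 'argmax', axis=axis, out=out, **kwds)
    return bound(*args, **kwds)
ValueError: attempt to get argmax of an empty sequence
```

Run:
```python
from h import *
d=imaging.read_camera("scene");e=imaging.read_camera("wrist")
a=cv2.resize(d["frame"][100:300,100:320],(440,400));b=cv2.resize(e["frame"][160:460,170:500],(440,400))
cv2.imwrite("pics/c2.png",np.vstack([a,b])[:,:,::-1][:, :]) if 0 else cv2.imwrite("pics/c2.png",np.hstack([a[:,40:],b[:,40:]])[:,:,::-1])
c,s,m=red(d);q=onz(d,*c,.279);print(s,q,np.degrees(np.arctan2(q[1]+.156,q[0]-.584)),get_state()["contact_force"])
```

```text
[240 204  13  27 301] [ 0.63382633 -0.07984907  0.279     ] 56.80286647651372 [-6.75214489 -7.37331903 -0.64662298]
```

View pics/c2.png

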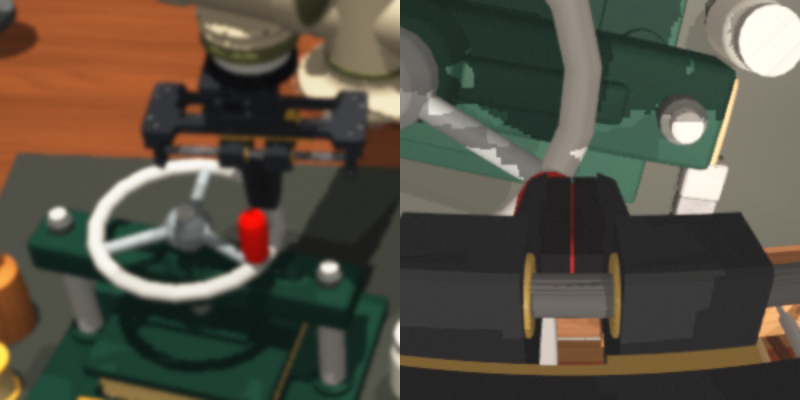

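The fingers sit behind the handle, which is now at about 57°, but the face is skewed and sliding with friction. I'll back off, turn the tool 33° to square it to the tangent, and from there turn it along with the wheel.

```bash
python3 -m crank '[{"delta_rot":[0,0,0],"linear":[0.7,0.5,0],"grip":1},{"delta_rot":[0,0,0],"linear":[1.3,0.9,0],"grip":1},{"delta_rot":[0,0,0.1],"linear":[1.3,0.9,0],"grip":1},{"delta_rot":[0,0,0.22],"linear":[1.3,0.9,0],"grip":1},{"delta_rot":[0,0,0.34],"linear":[1.3,0.9,0],"grip":1},{"delta_rot":[0,0,0.46],"linear":[1.3,0.9,0],"grip":1},{"delta_rot":[0,0,0.576],"linear":[1,0.8,0],"grip":1},{"delta_rot":[0,0,0.576],"linear":[0.6,0.7,0],"grip":1}]'
cat >> h.py <<'E'
C=np.array([.584,-.156])
def look():
    for n in ("top","scene"):
        d=imaging.read_camera(n)
        try: c,s,m=red(d)
        except ValueError: print(n,"none");continue
        v=onz(d,*c,.295 if n=="top" else .278)[:2]-C;print(n,s[4],C+v,"r",np.hypot(*v),"ang",np.degrees(np.arctan2(v[1],v[0])))
    s=get_state();v=s["ee_pos"][:2]-C;y=s["ee_rot"][2]
    print("tool",s["ee_pos"],"ang",np.degrees(np.arctan2(v[1],v[0])),"r",np.hypot(*v),"yaw",np.degrees(y),"F",s["contact_force"],"j",s["joint_pos"][[0,5]])
    # C in tool frame
    Rm=R.from_euler("xyz",s["ee_rot"]).as_matrix();print("C in tool cm",100*(Rm.T@np.r_[-v,0])[:2])
E
python3 -c "
from h import *
look()
for c in ([-2.4,-9.],):
  for i in range(1,9):
    a=np.radians(3.75*i);p=np.array(c)-[c[0]*np.cos(a)-c[1]*np.sin(a),c[0]*np.sin(a)+c[1]*np.cos(a)];print(round(a,3),p.round(2))"
```

```text
t: 5.83
ee_pos: [0.6024, -0.0597, 0.287]
ee_rot: [3.14, 0.001, 2.563]
contact_force: [-0.7, 0.3, 0.0]
finger_gap: 0.004
gripper_force: 0.0
top none
scene 300 [ 0.63268902 -0.08001648] r 0.09024475372276114 ang 57.34890334595979
tool [ 0.60271284 -0.06013301  0.28652045] ang 78.95498191004545 r 0.09767625487967334 yaw 147.2549438679056 F [ 0.34759263 -0.38149244  0.40076597] j [-0.29490842 -1.2941395 ]
C in tool cm [-3.61155326 -9.07541569]
0.065 [-0.59  0.14]
0.131 [-1.2   0.24]
0.196 [-1.8  0.3]
0.262 [-2.41  0.31]
0.327 [-3.02  0.29]
0.393 [-3.63  0.23]
0.458 [-4.23  0.13]
0.524 [-4.82 -0.01]
```

```bash
python3 -m crank '[{"delta_rot":[0,0,0],"linear":[-0.4,0,0],"grip":1},{"delta_rot":[0,0,0],"linear":[-0.8,0,0],"grip":1},{"delta_rot":[0,0,0],"linear":[-1,0,0],"grip":1},{"delta_rot":[0,0,0],"linear":[-1.2,0,0],"grip":1},{"delta_rot":[0,0,0],"linear":[-1.2,0,0],"grip":1},{"delta_rot":[0,0,0],"linear":[-1.2,0,0],"grip":1},{"delta_rot":[0,0,0],"linear":[-1.2,0,0],"grip":1},{"delta_rot":[0,0,0],"linear":[-1.2,0,0],"grip":1}]'
for i in 1 2; do python3 -m crank '[{"delta_rot":[0,0,0.065],"linear":[-0.59,0.14,0],"grip":1},{"delta_rot":[0,0,0.131],"linear":[-1.2,0.24,0],"grip":1},{"delta_rot":[0,0,0.196],"linear":[-1.8,0.3,0],"grip":1},{"delta_rot":[0,0,0.262],"linear":[-2.41,0.31,0],"grip":1},{"delta_rot":[0,0,0.327],"linear":[-3.02,0.29,0],"grip":1},{"delta_rot":[0,0,0.393],"linear":[-3.63,0.23,0],"grip":1},{"delta_rot":[0,0,0.458],"linear":[-4.23,0.13,0],"grip":1},{"delta_rot":[0,0,0.524],"linear":[-4.82,0,0],"grip":1}]'; done
python3 -c "
from h import *
look()"
```

```text
t: 6.6
ee_pos: [0.6123, -0.0671, 0.2865]
ee_rot: [-3.142, 0.0, 2.566]
contact_force: [0.3, -0.5, 1.2]
finger_gap: 0.008
gripper_force: 0.0
t: 7.27
ee_pos: [0.6523, -0.0931, 0.2862]
ee_rot: [-3.14, -0.002, 2.039]
contact_force: [-2.6, 1.4, -0.7]
finger_gap: 0.007
gripper_force: 1.4
t: 7.93
ee_pos: [0.6743, -0.1358, 0.286]
ee_rot: [-3.14, -0.001, 1.515]
contact_force: [-2.5, 3.2, -1.5]
finger_gap: 0.007
gripper_force: 1.4
top none
scene 103 [ 0.69416897 -0.15353749] r 0.11019648303161805 ang 1.2804671090565978
tool [ 0.67461048 -0.13686086  0.28601084] ang 11.926951691559719 r 0.09260975005908047 yaw 86.88961588587455 F [ 0.72544522 -0.77178032  0.41802055] j [-0.37163403 -0.31738477]
C in tool cm [-2.40274532 -8.94384974]
```

```bash
for i in 1 2 3 4; do python3 -m crank '[{"delta_rot":[0,0,0.065],"linear":[-0.59,0.14,0],"grip":1},{"delta_rot":[0,0,0.131],"linear":[-1.2,0.24,0],"grip":1},{"delta_rot":[0,0,0.196],"linear":[-1.8,0.3,0],"grip":1},{"delta_rot":[0,0,0.262],"linear":[-2.41,0.31,0],"grip":1},{"delta_rot":[0,0,0.327],"linear":[-3.02,0.29,0],"grip":1},{"delta_rot":[0,0,0.393],"linear":[-3.63,0.23,0],"grip":1},{"delta_rot":[0,0,0.458],"linear":[-4.23,0.13,0],"grip":1},{"delta_rot":[0,0,0.524],"linear":[-4.82,0,0],"grip":1}]' | grep -E "ee_pos|contact"; done
python3 -c "
from h import *
look()"
```

```text
ee_pos: [0.6722, -0.1836, 0.286]
contact_force: [0.4, 2.9, -2.6]
ee_pos: [0.6461, -0.2245, 0.286]
contact_force: [2.8, 1.0, -2.1]
ee_pos: [0.603, -0.2468, 0.2862]
contact_force: [3.3, -2.0, -2.2]
ee_pos: [0.5546, -0.2446, 0.2864]
contact_force: [2.2, -4.1, -3.7]
top none
scene 188 [ 0.55126723 -0.22631532] r 0.0775608084297515 ang -114.96263970793572
tool [ 0.55422285 -0.24386983  0.28689743] ang -108.72038701894941 r 0.09277815667395181 yaw -33.07146647136342 F [ 0.00398425 -0.0362235  -0.81171305] j [-0.60972936  1.53825236]
C in tool cm [-2.29962469 -8.98830217]
```

```bash
python3 -m crank '[{"delta_rot":[0,0,0],"linear":[2,0,0],"grip":1},{"delta_rot":[0,0,0],"linear":[4,0,0],"grip":1},{"delta_rot":[0,0,-0.12],"linear":[4,0,0],"grip":1},{"delta_rot":[0,0,-0.24],"linear":[4,0,0],"grip":1},{"delta_rot":[0,0,-0.36],"linear":[4,0,0],"grip":1},{"delta_rot":[0,0,-0.48],"linear":[4,0,0],"grip":1},{"delta_rot":[0,0,-0.6],"linear":[4,0,0],"grip":1},{"delta_rot":[0,0,-0.72],"linear":[4,0,0],"grip":1}]' | grep -E "ee_|contact"
for i in 1 2; do python3 -m crank '[{"delta_rot":[0,0,-0.12],"linear":[0,0,0],"grip":1},{"delta_rot":[0,0,-0.24],"linear":[0,0,0],"grip":1},{"delta_rot":[0,0,-0.36],"linear":[0,0,0],"grip":1},{"delta_rot":[0,0,-0.48],"linear":[0,0,0],"grip":1},{"delta_rot":[0,0,-0.6],"linear":[0,0,0],"grip":1},{"delta_rot":[0,0,-0.72],"linear":[0,0,0],"grip":1},{"delta_rot":[0,0,-0.84],"linear":[0,0,0],"grip":1},{"delta_rot":[0,0,-0.96],"linear":[0,0,0],"grip":1}]' | grep -E "ee_|contact"; done
python3 -m crank '[{"delta_rot":[0,0,-0.12],"linear":[0,0,0],"grip":1},{"delta_rot":[0,0,-0.24],"linear":[0,0,0],"grip":1},{"delta_rot":[0,0,-0.36],"linear":[0,0,0],"grip":1},{"delta_rot":[0,0,-0.48],"linear":[0,0,0],"grip":1},{"delta_rot":[0,0,-0.5],"linear":[0,0,0],"grip":1},{"delta_rot":[0,0,-0.5],"linear":[0,0,0],"grip":1},{"delta_rot":[0,0,-0.5],"linear":[0,0,0],"grip":1},{"delta_rot":[0,0,-0.5],"linear":[0,0,0],"grip":1}]' | grep -E "ee_|contact"
python3 -c "
from h import *
look()
d=imaging.read_camera('top');cv2.imwrite('pics/top3.png',d['frame'][140:350,300:600,::-1].repeat(2,0).repeat(2,1))"
```

```text
ee_pos: [0.5884, -0.2656, 0.2865]
ee_rot: [3.142, -0.0, 0.152]
contact_force: [0.3, 0.4, 0.4]
ee_pos: [0.5884, -0.2656, 0.2866]
ee_rot: [3.141, -0.0, 1.112]
contact_force: [-0.3, -0.4, -0.2]
ee_pos: [0.5884, -0.2656, 0.2866]
ee_rot: [3.141, 0.0, 2.072]
contact_force: [0.1, 0.4, 0.3]
ee_pos: [0.5882, -0.2658, 0.2865]
ee_rot: [3.142, 0.0, 2.56]
contact_force: [0.1, 0.1, -0.4]
top none
scene 148 [ 0.55572465 -0.22347867] r 0.07316328718411721 ang -112.73497184524906
tool [ 0.58816731 -0.26583551  0.28645076] ang -87.82716150723397 r 0.10991453732713878 yaw 146.73152947985645 F [0.33291066 0.21407212 0.53711724] j [-0.60755981 -1.59771056]
C in tool cm [6.37360011 8.95484655]
```

View pics/top3.png

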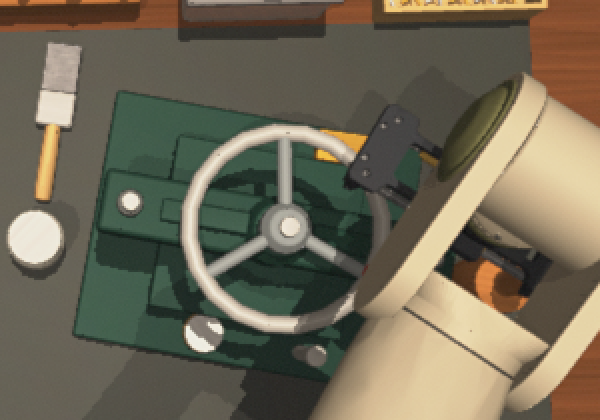

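The top view shows the handle's spoke pointing from the hub at (285,228) to (360,270) in the crop, which is about -120°, as expected. The neighbouring objects are undisturbed. I'll re-approach and push 3 × 30°.

```bash
python3 -m crank '[{"delta_rot":[0,0,0],"linear":[1,0,0],"grip":1},{"delta_rot":[0,0,0],"linear":[2,0,0],"grip":1},{"delta_rot":[0,0,0],"linear":[3,0,0],"grip":1},{"delta_rot":[0,0,0],"linear":[3.5,0,0],"grip":1},{"delta_rot":[0,0,0],"linear":[3.9,0,0],"grip":1},{"delta_rot":[0,0,0],"linear":[3.9,0,0],"grip":1},{"delta_rot":[0,0,0],"linear":[3.9,0,0],"grip":1},{"delta_rot":[0,0,0],"linear":[3.9,0,0],"grip":1}]' | grep -E "ee_|contact"
for i in 1 2 3; do python3 -m crank '[{"delta_rot":[0,0,0.065],"linear":[0.59,-0.14,0],"grip":1},{"delta_rot":[0,0,0.131],"linear":[1.2,-0.24,0],"grip":1},{"delta_rot":[0,0,0.196],"linear":[1.8,-0.3,0],"grip":1},{"delta_rot":[0,0,0.262],"linear":[2.41,-0.31,0],"grip":1},{"delta_rot":[0,0,0.327],"linear":[3.02,-0.29,0],"grip":1},{"delta_rot":[0,0,0.393],"linear":[3.63,-0.23,0],"grip":1},{"delta_rot":[0,0,0.458],"linear":[4.23,-0.13,0],"grip":1},{"delta_rot":[0,0,0.524],"linear":[4.82,0,0],"grip":1}]' | grep -E "ee_pos|contact"; done
python3 -c "
from h import *
look()"
```

```text
ee_pos: [0.5558, -0.2447, 0.2863]
ee_rot: [-3.142, -0.0, 2.562]
contact_force: [-0.2, 0.5, 0.3]
ee_pos: [0.5151, -0.2192, 0.2861]
contact_force: [-1.2, -4.0, -1.5]
ee_pos: [0.4931, -0.1758, 0.2861]
contact_force: [-4.2, -4.3, -1.5]
ee_pos: [0.4956, -0.1271, 0.2858]
contact_force: [-3.0, -1.9, -1.7]
top none
scene 260 [ 0.51529429 -0.10400245] r 0.08616391235624424 ang 142.88099569422783
tool [ 0.49647342 -0.12661721  0.28626912] ang 161.44302914033867 r 0.09232687197922931 yaw 56.7091006996215 F [-1.24884524 -0.44108585  0.48132595] j [-0.4811076   0.09992837]
C in tool cm [2.34815561 8.92909081]
```

```bash
python3 -m crank '[{"delta_rot":[0,0,0.065],"linear":[0.59,-0.14,0],"grip":1},{"delta_rot":[0,0,0.131],"linear":[1.2,-0.24,0],"grip":1},{"delta_rot":[0,0,0.196],"linear":[1.8,-0.3,0],"grip":1},{"delta_rot":[0,0,0.262],"linear":[2.41,-0.31,0],"grip":1},{"delta_rot":[0,0,0.327],"linear":[3.02,-0.29,0],"grip":1},{"delta_rot":[0,0,0.393],"linear":[3.63,-0.23,0],"grip":1},{"delta_rot":[0,0,0.458],"linear":[4.23,-0.13,0],"grip":1},{"delta_rot":[0,0,0.524],"linear":[4.82,0,0],"grip":1}]' | grep -E "ee_pos|contact"
python3 -c "
from h import *
look()"
```

```text
ee_pos: [0.5228, -0.0872, 0.2861]
contact_force: [-2.4, -2.8, -2.5]
top none
scene 281 [ 0.55026795 -0.07268304] r 0.08988641385077821 ang 112.04125903143155
tool [ 0.52323574 -0.08668355  0.2862501 ] ang 131.23848449658843 r 0.09217952942855293 yaw 26.783331606873666 F [ 0.30702826 -0.98222634 -0.37161613] j [-0.38768909  0.71565511]
C in tool cm [2.30100499 8.92614319]
```

```bash
python3 -m crank '[{"delta_rot":[0,0,0.02],"linear":[0.18,-0.05,0],"grip":1},{"delta_rot":[0,0,0.04],"linear":[0.36,-0.1,0],"grip":1},{"delta_rot":[0,0,0.06],"linear":[0.55,-0.13,0],"grip":1},{"delta_rot":[0,0,0.08],"linear":[0.73,-0.17,0],"grip":1},{"delta_rot":[0,0,0.1],"linear":[0.91,-0.19,0],"grip":1},{"delta_rot":[0,0,0.12],"linear":[1.1,-0.22,0],"grip":1},{"delta_rot":[0,0,0.13],"linear":[1.2,-0.24,0],"grip":1},{"delta_rot":[0,0,0.13],"linear":[1.2,-0.24,0],"grip":1}]' | grep -E "ee_pos|contact"
python3 -c "
from h import *
look()
d=imaging.read_camera('scene');c,s,m=red(d);print(c,s);v=onz(d,*c,.273)[:2]-C;print(v,np.degrees(np.arctan2(v[1],v[0])))"
```

```text
ee_pos: [0.5328, -0.0791, 0.287]
contact_force: [-1.2, -2.0, 5.5]
top none
scene 281 [ 0.55748668 -0.0695009 ] r 0.09047127214516472 ang 107.04111955166182
tool [ 0.53277962 -0.07909803  0.28702066] ang 123.66551064069546 r 0.09239827086240428 yaw 19.248701536992424 F [ 0.41210901 -0.9018801   4.38036071] j [-0.36746593  0.867388  ]
C in tool cm [2.30047391 8.94885854]
[256.58718861 190.16370107] [250 177  13  27 281]
[-0.0320206   0.08547111] 110.537788630246
```

```bash
python3 -m crank '[{"delta_rot":[0,0,0.02],"linear":[0.18,-0.05,0],"grip":1},{"delta_rot":[0,0,0.04],"linear":[0.36,-0.1,0],"grip":1},{"delta_rot":[0,0,0.06],"linear":[0.55,-0.13,0],"grip":1},{"delta_rot":[0,0,0.08],"linear":[0.7,-0.16,0],"grip":1},{"delta_rot":[0,0,0.08],"linear":[0.7,-0.16,0],"grip":1},{"delta_rot":[0,0,0.08],"linear":[-0.5,-0.16,0],"grip":1},{"delta_rot":[0,0,0.08],"linear":[-1.7,-0.16,0],"grip":1},{"delta_rot":[0,0,0.08],"linear":[-3,-0.16,0],"grip":1}]' | grep -E "ee_pos|contact"
python3 -m crank '[{"delta_rot":[0,0,0],"linear":[-2,0,-1],"grip":1},{"delta_rot":[0,0,0],"linear":[-3,0,-4],"grip":1},{"delta_rot":[0,0,0],"linear":[-4,0,-7],"grip":1},{"delta_rot":[0,0,0],"linear":[-6,0,-9],"grip":1},{"delta_rot":[0,0,0],"linear":[-9,0,-10],"grip":1},{"delta_rot":[0,0,0],"linear":[-12,0,-10],"grip":1},{"delta_rot":[0,0,0],"linear":[-14,0,-10],"grip":1},{"delta_rot":[0,0,0],"linear":[-14,0,-10],"grip":1}]'
python3 -c "
from h import *
look()
d=imaging.read_camera('scene');c,s,m=red(d);print(c,s);v=onz(d,*c,.273)[:2]-C;print(v,np.degrees(np.arctan2(v[1],v[0])))
d=imaging.read_camera('top');cv2.imwrite('pics/top4.png',d['frame'][:,:,::-1])"
```

```text
ee_pos: [0.5033, -0.0871, 0.2859]
contact_force: [0.3, -0.9, 0.6]
t: 19.3
ee_pos: [0.366, -0.1228, 0.387]
ee_rot: [3.141, -0.001, 0.254]
contact_force: [0.5, 1.1, 0.8]
finger_gap: 0.008
gripper_force: 0.0
top 171 [ 0.55650544 -0.06738069] r 0.09278649011633076 ang 107.23675033315705
scene 311 [ 0.56070476 -0.06743113] r 0.09158118285077743 ang 104.73608766551435
tool [ 0.3681514  -0.1228197   0.38649788] ang 171.26088438254666 r 0.21838395690417026 yaw 14.59528936806906 F [-0.39618111 -0.17788961 -0.3785805 ] j [-0.63013771  0.68610568]
C in tool cm [20.05219565  8.65012289]
[257.48397436 191.24679487] [250 178  15  27 312]
[-0.02895038  0.08758575] 108.29066208228983
```

View pics/top4.png

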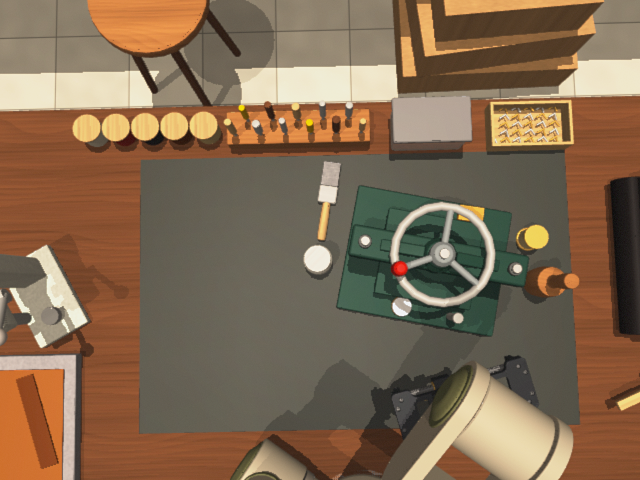

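The top view shows the handle at (400,269), about 3° short of its starting angle and well within the tolerance. Everything else stands as it was, and the gripper is well clear of the wheel.

```bash
python3 -c "
from cell import workorder
print(workorder.hand_in())"
```

```text
the job is handed in; nothing more can be done
None
```

I pushed the wheel one full turn clockwise; by the last camera check the handle stopped about 3° (roughly 5 mm) short of its start, within the 13° tolerance. The arm is clear of the wheel, nothing else on the bench looks moved, and the job was handed in at about 19 s, though hand-in returned no verdict.

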